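# Push out the filter slide with the release pin

### The arm

A 6-joint arm with a two-finger parallel gripper is mounted at the origin on a cart in front of the work surface, level with it; the furniture and walls round the work are solid. World frame = base frame: x ahead of the robot, y to its left, z up, the work surface at z = 0. Lengths are in mm, angles in rad, forces in N, time in s.
With the tool pointing down it reaches from about 350 to 775 mm from the base axis. Payload 7.3 kg.
Tool frame: the origin (TCP) lies at the very end of the fingers, on their centre line; the grasp point (between the pads) lies 19 mm behind it; z points along the fingers, y is the line along which they close (so a half turn about z gives the same grasp; the last joint's range is limited). The gripper opens to 92 mm and grips with 3 to 60 N. Pads are 19 mm wide; open, the fingers measure 130 mm over their backs; the gripper's body (75 mm by 190 mm) begins 47 mm behind the grasp point.
Start: joints at [-1.25, 0.342, 1.524, -0, 1.275, -0.146], TCP at [236.29, -468.841, 226.741] pointing down, gripper open.
Joint ranges: [-2.53, 2.53], [-0.77, 2.02], [0.04, 2.7], [-1, 4.14], [0.28, 2.66], [-3.11, 3.11]. Speed limits (rad/s): [2.57, 2.57, 3.14, 3.14, 3.14, 3.14].

### API

Orientations are given as [roll, pitch, yaw] about the fixed x, y, z axes, in that order (R = Rz(yaw) Ry(pitch) Rx(roll)).
In Python, from plant import * gives the robot as it stands.
- The arm moves only by the tool arm_command, never from a script. Its arguments are lists of equal length, an entry for each row: "gripper": the finger opening in mm, from 0 to 91.8; "dp": the shift along the tool's x, y, z in units of 25 mm (1.0 is 25 mm), a list of three; "twist": the turn about the tool's z in units of 5 degrees (1.0 is 5 degrees). A call has exactly 5 rows; each row shifts and turns the commanded pose from where the row before left it, along the tool's axes as they then stand; what a row does not reach is not made up. A row lasts 1/8 s, in which the tool goes at most 62.5 mm and 10.7 degrees, less where a joint would pass 70% of its speed; a pose out of reach is approached as far as the arm can. A call is refused whole if a number of a shift passes 1 or a number of a turn 1, either way. A call with a gripper value outside its range is refused whole. The fingers move at their own pace and stop on an object; the grip force is fixed at half the most. Time passes only in rows, so rows that do not move let the fingers close, or fill a call up. It gives the time, the measured TCP pose, the force, the opening and the grip force at its end, in the units of the state.
- get_obs(): the state, without advancing time (a new reading comes with each control period).
- capture(name): name is "scene" or "top" or "wrist"; returns the picture (420x560x3 uint8, red, green, blue); there is no depth.
- get_calibration(name): a dict with "mtx" (3x3 intrinsics, pixels), "dist_coeffs" ([k1, k2, p1, p2, k3] as OpenCV has them; the pictures are not rectified), "position" and "attitude" of the camera in the world; the wrist camera has in their place "mount" (4x4, takes a point from camera to tool coordinates, whose origin is the TCP and whose axes are the flange's). Camera axes: x right, y down, z forward; pixel columns grow to the right and rows downward; lengths in mm; the calibration is good to about 2 mm. A picture is of the moment at which its call begins: read the wrist's pose just before it. get_calibration takes no time and is no camera call.
- close_job(): hands the job in; it is judged then, once.
The state is a dict: "time": time; "joint_positions": joint angles; "dq": joint speeds; "tau": joint torques, N m; "tool_pos": TCP position; "tcp_rot": TCP orientation; "contact_force": force on the tool from outside, world axes, zero at the start; "moment": the same for the moment, N m; "grip_width": finger opening in mm; "finger_force": force on a finger pad.
Only numpy, scipy, OpenCV 4.12 (cv2) and the standard library are available. Lean on these libraries where they do the work, as an engineer would, in place of code of your own. Each camera call takes 0.05 s, during which the arm holds its last target. There are 200 camera calls.

### The job

Take the release pin out of its stand, reach down through the slot in the filter housing's cover and hold the recessed button down with it while you push the filter slide out of the front until it stops. Press and push gently, only with the pin, and put the pin back upright and fully home in its stand without disturbing the things around.

Things in the scene. Friction and masses are not known exactly. Their poses are not given: they have to be found in the camera images.
- filter_housing: grey metal box fixed to the worktop, 130 (x) x 84 (y) x 60 (z) mm, hose stubs at the back (+x). Origin: centre of its underside, z up. The slide comes out of its front (its own -x side, roughly towards the robot), where the slide's front plate is. The 8 mm thick cover has one slot along x, 13 mm wide and 56 mm long (x = -28 to 28, y = -6.5 to 6.5 mm)
- slot_start (a point): point in the slot, level with the cover's upper face (housing x 20, y 0, z 60 mm), straight above the release button while the slide is shut: a 10 mm steel stud sunk 6 mm below the slide's top in the slide's 12 mm wide square well. The height of slide and button differs from unit to unit: the unpressed button top lies 22 to 38 mm below this point, to be found by feel
- slot_end (a point): point in the slot (housing x -20, y 0, z 60 mm) straight above the button when the slide is fully out; the slide moves straight and level from slot_start towards slot_end, 40 mm. The pin, standing in the well on the pressed button, pushes the slide by the wall of the well (up to 3 mm of play first, and again when the pin is let go)
- filter_slide (a joint): travel of the slide in m: 0 shut, 0.040 fully out at a firm stop. Friction about 3 N. If the button comes up on the way, the catch takes hold again at about 1, 14 or 27 mm of travel until it is pressed 4.5 mm again; past 35 mm it is clear of the last catch and, once the button is let up, locked out
- pin_stand: white plastic block 56 x 56 x 64 mm fixed to the worktop, a 9 mm round vertical hole through its middle. Origin: centre of its underside; z up
- pin_stand_hole0 (a point): centre of the mouth of the stand's hole, on its top face, 64 mm above the worktop
- release_pin: pin tool: a 6 mm steel pin, 58 mm long, under a black square handle 16 x 16 x 50 mm with a small steel cap on top (112 mm in all, about 60 g). Origin: the pin's lower tip; z points from tip to handle; the handle spans z = 58 to 108 mm, its flat sides face x and y. It stands in the stand's hole, the handle resting on the stand's top, tip 6 mm above the worktop
- stopper_1: bystander: black rubber stopper, 26 mm across, 22 mm high, beside the housing
- marker_red: bystander: white marker pen with coloured cap, 125 mm long, 15 mm high, lying beside the housing
- petri_4: bystander: white petri dish, 91 mm across, 15 mm high
- tape_roll_1: bystander: roll of tape lying flat, 73 mm across, 19 mm high
- spare_valve: bystander: small metal ball valve, 24 x 69 x 33 mm
- spanner_14: bystander: steel spanner, 158 mm long
- slot_mid (a point): middle of the slot (housing x 0, y 0, z 60 mm). About the button: it starts to give at 2.5 N and stiffens by 1 N per mm; the catch is free when it is 4.5 mm down (7 N), and it bottoms hard at 7 mm (9.5 N). Press and push of the pin on button and slide together (the two forces added) must stay under 20 N
Not all that is in view belongs to the job. Of the things that look like the pin_stand, the larger one is meant. Leave any purple look-alike of the release_pin alone.

How it is judged:
By the outcome, as a careful person would: the job done as asked, in the order asked, and still so for the second after the job is handed in, with the robot touching nothing.
It also fails if it takes over 58 s, if anything falls off the work surface, if the arm or the gripper's body presses on something with over 40 N, if the wrist force passes 120 N, or if a joint passes its speed limit or range.

## Working session

There is one attempt and no reset: what is moved stays moved. The work goes in short steps, Python scripts to look and compute and a tool call to move; the robot and the scene stay as the last step left them, time stands still between calls to the robot, and variables do not carry over. Pictures are saved under pics/ and viewed, at most 12 in all, crops included, and the job is handed in when it is done.

Besides the shell and the picture viewer there is one more tool, called in YAML: its name, and indented under it one key for each argument. arm_command: Moves the arm, as the interface text tells. Its arguments: {"type":"object","properties":{"gripper":{"type":"array"},"dp":{"type":"array"},"twist":{"type":"array"}},"required":["gripper","dp","twist"]}

```bash
mkdir -p pics; cat > h.py <<'E'
from plant import *
import numpy as np, cv2
from scipy.spatial.transform import Rotation as Rn
def RT(name,o=None):
    c=get_calibration(name)
    if 'mount' in c:
        M=np.array(c['mount']);o=o or get_obs()
        R=Rn.from_euler('xyz',o['tcp_rot']).as_matrix()
        return R@M[:3,:3], np.array(o['tool_pos'])+R@M[:3,3],c
    a=np.array(c['attitude'])
    R=a if a.shape==(3,3) else Rn.from_euler('xyz',a).as_matrix()
    return R,np.array(c['position']),c
def ray(name,uv,z,o=None):
    R,t,c=RT(name,o)
    p=cv2.undistortPoints(np.array([[uv]],float),np.array(c['mtx']),np.array(c['dist_coeffs'])).ravel()
    d=R@np.array([p[0],p[1],1]); return t+d*(z-t[2])/d[2]
def proj(name,P,o=None):
    R,t,c=RT(name,o)
    q=(np.atleast_2d(P)-t)@R
    return cv2.projectPoints(q,np.zeros(3),np.zeros(3),np.array(c['mtx']),np.array(c['dist_coeffs']))[0].reshape(-1,2)
def snap(name,f):
    im=capture(name); cv2.imwrite('pics/'+f,im[:,:,::-1]); return im
E
python3 - <<'E'
from h import *
print(get_obs())
for n in('scene','top','wrist'):print(n,get_calibration(n))
a=snap('scene','s0.png');b=snap('top','t0.png')
cv2.imwrite('pics/top0.png',cv2.resize(b[:,:,::-1],(800,600),interpolation=cv2.INTER_CUBIC))
E
```

```text
{'time': 0.0, 'joint_positions': array([-1.25001761e+00,  3.42696816e-01,  1.52504253e+00,  2.61099721e-05,
        1.27541056e+00, -1.46015842e-01]), 'dq': array([ 0.00121222,  0.00079676, -0.0002445 , -0.00032942, -0.00053911,
        0.00047055]), 'tau': array([-1.42010569e-03, -4.31248248e+01, -2.44220603e+01,  7.17214867e-02,
        5.59448591e-02, -1.08560885e-04]), 'tool_pos': array([ 236.14877069, -468.41823556,  226.0495174 ]), 'tcp_rot': array([-3.14005561e+00, -2.51276965e-04,  4.66786747e-01]), 'contact_force': array([ 0.31736279, -0.9072095 , -0.65744348]), 'moment': array([-0.00709632, -0.0337681 ,  0.01239723]), 'finger_force': 0.0, 'grip_width': 91.75913778601657}
scene {'mtx': array([[437.09179869,   0.        , 276.27078965],
       [  0.        , 437.09179869, 208.51040337],
       [  0.        ,   0.        ,   1.        ]]), 'dist_coeffs': array([-0.00267497,  0.        ,  0.        ,  0.        ,  0.        ]), 'position': array([ 31.34142873, 698.7394548 , 627.13962185]), 'attitude': array([-2.10603438,  0.02449824, -2.6403114 ])}
top {'mtx': array([[392.68597
[... 256 characters left out ...]
-133.79065328,  897.0784807 ]), 'attitude': array([-2.99762608,  0.00527905, -1.5801449 ])}
wrist {'mtx': array([[330.98502197,   0.        , 277.75791338],
       [  0.        , 330.98502197, 213.45179505],
       [  0.        ,   0.        ,   1.        ]]), 'dist_coeffs': array([-0.00517337,  0.        ,  0.        ,  0.        ,  0.        ]), 'mount': array([[ 2.21852239e-04, -9.59579961e-01, -2.81436048e-01,
         7.66386042e+01],
       [ 9.99999975e-01,  2.03254402e-04,  9.52734462e-05,
         6.06400318e-01],
       [-3.42193742e-05, -2.81436062e-01,  9.59579982e-01,
        -1.59231941e+02],
       [ 0.00000000e+00,  0.00000000e+00,  0.00000000e+00,
         1.00000000e+00]])}
```

View pics/top0.png

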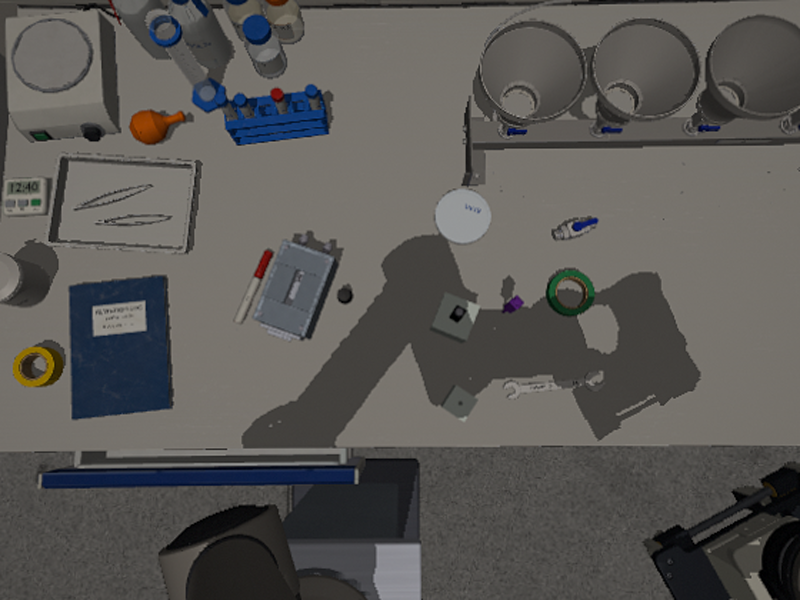

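View pics/s0.png

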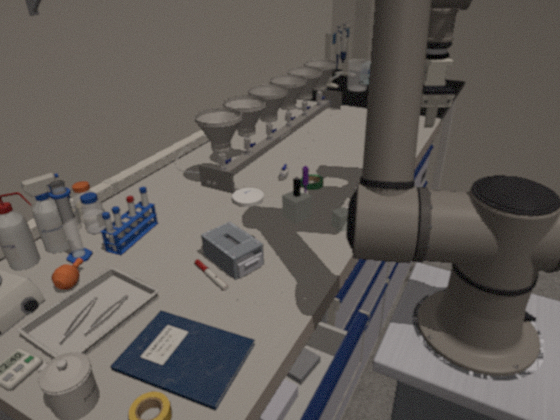

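The top view shows the black pin in the larger stand at about (457,313) of the 800x600 picture. The purple look-alike is at (513,303), and the housing with its slot is at (296,287). Next come enlarged crops of both.

```bash
python3 - <<'E'
from h import *
b=cv2.imread('pics/t0.png')
c1=cv2.resize(b[155:245,160:250],(540,540),interpolation=cv2.INTER_CUBIC)
c2=cv2.resize(b[195:240,295:340],(260,260),interpolation=cv2.INTER_CUBIC)
o=np.zeros((540,800,3),np.uint8);o[:,:540]=c1;o[:260,540:]=c2
cv2.imwrite('pics/c0.png',o)
E
```

```text
(no output)
```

View pics/c0.png

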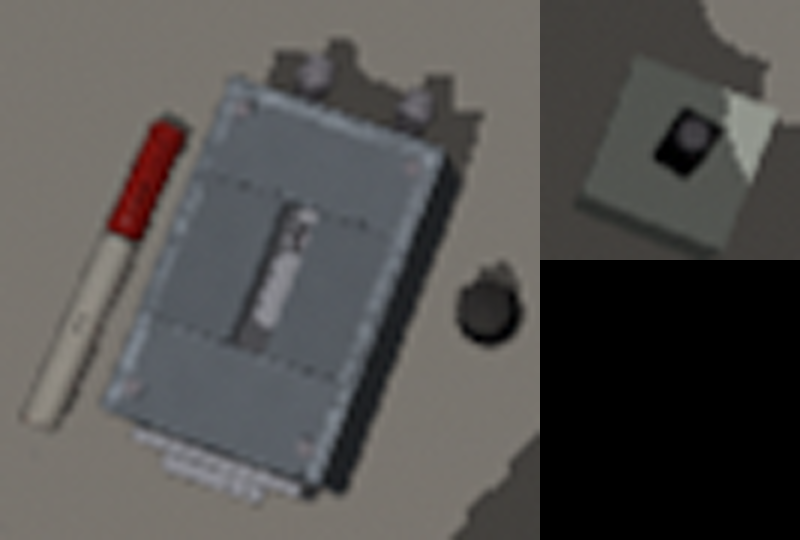

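```bash
python3 - <<'E'
from h import *
f=lambda q,z,s,o:np.round(ray('top',(np.array(q)+.5)/s-.5+np.array(o),z)[:2],1)
H=[f(q,60,6,(160,155)) for q in[(235,78),(442,152),(312,490),(105,408),(302,205),(247,345)]]
S=[f(q,64,5.778,(295,195)) for q in[(100,57),(235,105),(175,248),(35,198)]]
print(H,np.mean(H[:4],0));print(S,np.mean(S,0),f((150,132),112+6,5.778,(295,195)))
yaw=lambda a,b:np.degrees(np.arctan2(a[1]-b[1],a[0]-b[0]))
print(yaw(H[0],H[3]),yaw(H[1],H[2]),yaw(H[1],H[0])+90,yaw(S[0],S[3]),yaw(S[1],S[2]),yaw(S[1],S[0])+90,yaw(S[2],S[3])+90)
E
```

```text
[array([606.7,  44.5]), array([578.4, -31.1]), array([456. ,  14.2]), array([486.1,  88.5]), array([559.3,  19.4]), array([508.3,  38.3])] [531.8    29.025]
[array([ 521.9, -200.9]), array([ 503.4, -250.4]), array([ 450.7, -226.9]), array([ 469.6, -175.8])] [ 486.4 -213.5] [ 486.9 -213.2]
-20.044116246759046 -20.30941438552653 -20.522815831102065 -25.637444204398584 -24.033062659913053 -20.492594769870294 -20.297569772228726
```

arm_command:
  gripper: [91, 91, 91, 91, 91]
  dp:
    - [0.9, -0.3, 0]
    - [0.9, -0.3, 0]
    - [0.9, -0.3, 0]
    - [0.9, -0.3, 0]
    - [0.9, -0.3, 0]
  twist: [0, 0, 0, 0, 0]

```text
time: 0.72
tool_pos: [320.2, -383.9, 226.4]
tcp_rot: [-3.141, 0.0, 0.467]
contact_force: [0.3, 0.8, 0.5]
grip_width: 91.1
finger_force: 0.0
```

arm_command:
  gripper: [60, 50, 50, 50, 50]
  dp:
    - [0.9, -0.3, 0]
    - [0.9, -0.3, 0]
    - [0.9, -0.3, 0]
    - [0.9, -0.3, 0]
    - [0.9, -0.3, 0]
  twist: [0, 0, 0, 0, 0]

```text
time: 1.35
tool_pos: [403.8, -299.8, 226.4]
tcp_rot: [-3.141, 0.0, 0.467]
contact_force: [0.3, -0.2, 0.8]
grip_width: 50.7
finger_force: 0.0
```

arm_command:
  gripper: [50, 50, 50, 50, 50]
  dp:
    - [0.9, -0.3, 0]
    - [0.9, -0.3, 0.2]
    - [0.9, -0.3, 0.2]
    - [0.8, -0.3, 0.1]
    - [0, 0, 0]
  twist: [0, 0, 0, 0, 0]

```text
time: 1.98
tool_pos: [468.4, -233.4, 213.6]
tcp_rot: [-3.14, 0.001, 0.469]
contact_force: [0.2, -0.2, -0.1]
grip_width: 50.1
finger_force: 0.0
```

```bash
python3 - <<'E'
from h import *
import pickle
o=get_obs();pickle.dump(o,open('w1.pkl','wb'))
print(o['time'],o['tool_pos'],o['tcp_rot'],o['contact_force'])
b=snap('wrist','w1.png')
cv2.imwrite('pics/w1b.png',cv2.resize(b[:,:,::-1],(800,600),interpolation=cv2.INTER_CUBIC))
E
```

```text
1.975 [ 468.42085775 -233.39180395  213.60120682] [-3.14045899e+00  5.88494978e-04  4.68878012e-01] [ 0.18149627 -0.20176742 -0.08448413]
```

View pics/w1b.png

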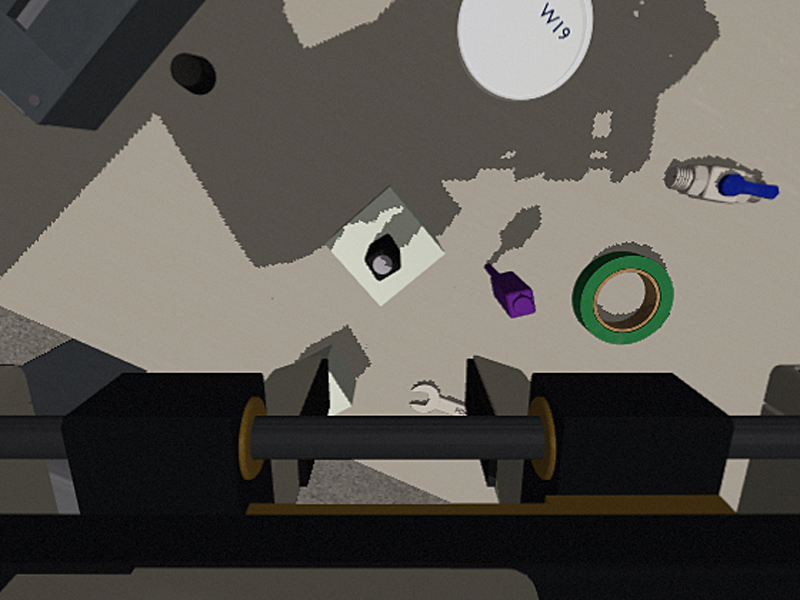

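The wrist view shows the stand top centred near (386,247), with the pin's cap at (382,265). The purple pin stands free at (515,295), so I crop for the handle's yaw.

```bash
python3 - <<'E'
from h import *
import pickle
o=pickle.load(open('w1.pkl','rb'))
b=cv2.imread('pics/w1.png')
cv2.imwrite('pics/c1.png',cv2.resize(b[125:220,220:320],(800,760),interpolation=cv2.INTER_CUBIC)[:600])
S=[ray('wrist',np.array(q)/1.4286,64,o)[:2] for q in[(390,187),(445,252),(381,306),(327,245)]]
print(np.round(S,1),np.mean(S,0),ray('wrist',np.array((382,265))/1.4286,118,o), [ray('wrist',np.array(q)/1.4286,110,o) for q in[(514,302)]])
E
```

```text
[[ 523.7 -201. ]
 [ 502.9 -252. ]
 [ 450.6 -230.9]
 [ 472.  -180.7]] [ 487.29377783 -216.18025907] [ 486.97940688 -215.47834024  118.        ] [array([ 500.43324734, -293.71937062,  110.        ])]
```

View pics/c1.png

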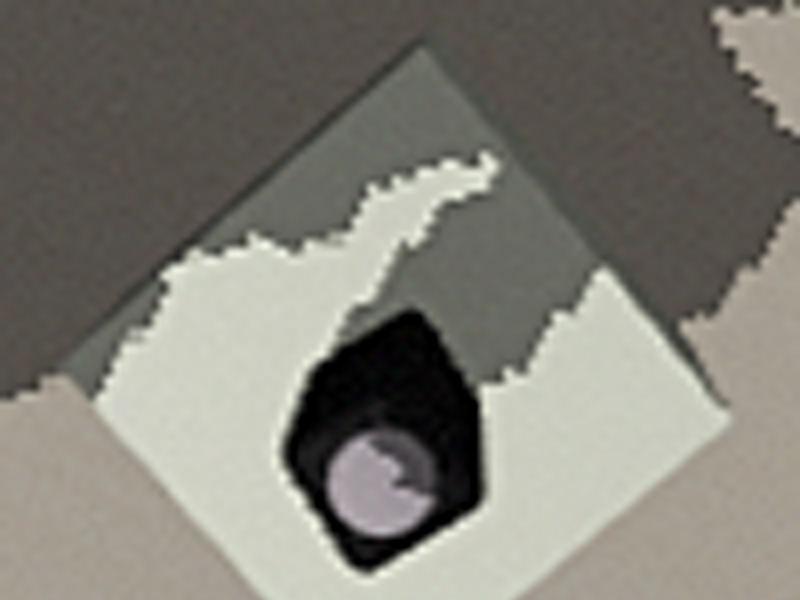

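```bash
python3 - <<'E'
from h import *
import pickle
o=pickle.load(open('w1.pkl','rb'))
f=lambda q,z:ray('wrist',(np.array(q)+.5)/8-.5+np.array((220,125)),z,o)[:2]
T=[f(q,114) for q in[(285,450),(365,573),(485,492)]];B=[f(q,64) for q in[(315,365),(412,310),(475,395)]]
a=lambda u,v:np.degrees(np.arctan2(*(v-u)[::-1]))
print(np.round(T,1),(T[0]+T[2])/2,a(T[0],T[1]),a(T[1],T[2]))
print(np.round(B,1),(B[0]+B[2])/2,a(B[0],B[1]),a(B[1],B[2]),f((380,483),118))
E
```

```text
[[ 485.2 -205.4]
 [ 477.6 -218. ]
 [ 490.4 -225. ]] [ 487.79098406 -215.22077786] -121.19966972806404 -28.59137978147852
[[ 485.8 -205.3]
 [ 496.7 -212.6]
 [ 491.1 -223.6]] [ 488.47256428 -214.49224432] -33.69145364573046 -116.73162616721568 [ 487.26036021 -215.04889825]
```

arm_command:
  gripper: [50, 50, 50, 50, 50]
  dp:
    - [0.5, -0.16, 0]
    - [0.52, -0.17, 0]
    - [0, 0, 0.4]
    - [0, 0, 0.4]
    - [0, 0, 0.4]
  twist: [0, 0, -1, -1, -1]

```text
time: 2.65
tool_pos: [487.6, -215.3, 184.0]
tcp_rot: [3.141, -0.0, 0.732]
contact_force: [0.5, 1.0, -0.2]
grip_width: 49.6
finger_force: 0.0
```

arm_command:
  gripper: [50, 50, 50, 50, 50]
  dp:
    - [0, 0, 0.4]
    - [0, 0, 0.4]
    - [0, 0, 0.4]
    - [0, 0, 0.4]
    - [0, 0, 0]
  twist: [-1, -1, -1, -0.6, 0]

```text
time: 3.28
tool_pos: [487.1, -215.1, 143.7]
tcp_rot: [-3.14, -0.0, 1.042]
contact_force: [0.2, 0.3, 0.8]
grip_width: 49.9
finger_force: 0.0
```

```bash
python3 - <<'E'
from h import *
o=get_obs();print(o['tool_pos'],o['tcp_rot'],o['joint_positions'],o['contact_force'])
d=np.array([487.5,-214.5,72])-o['tool_pos'];y=o['tcp_rot'][2]
print(d[0]*np.cos(y)+d[1]*np.sin(y),d[0]*np.sin(y)-d[1]*np.cos(y),-d[2])
E
```

```text
[ 487.11530833 -215.12366719  143.66173391] [-3.14023399e+00 -3.43369583e-05  1.04235349e+00] [-5.59835006e-01  4.37358572e-01  1.62354224e+00 -9.42833315e-06
  1.08205092e+00 -3.13877609e-02] [0.18412778 0.26025328 0.81328001]
0.7325521449758303 0.017770854545760884 71.66173390619136
```

arm_command:
  gripper: [50, 50, 50, 50, 30]
  dp:
    - [0, 0, 0.8]
    - [0, 0, 0.8]
    - [0, 0, 0.8]
    - [0, 0, 0.45]
    - [0, 0, 0]
  twist: [0, 0, 0, 0, 0]

```text
time: 3.9
tool_pos: [487.1, -215.4, 72.7]
tcp_rot: [-3.141, 0.0, 1.042]
contact_force: [-0.4, -0.2, 0.1]
grip_width: 43.9
finger_force: 0.0
```

arm_command:
  gripper: [20, 14, 8, 8, 8]
  dp:
    - [0, 0, 0]
    - [0, 0, 0]
    - [0, 0, 0]
    - [0, 0, 0]
    - [0, 0, 0]
  twist: [0, 0, 0, 0, 0]

```text
time: 4.53
tool_pos: [487.4, -215.8, 73.5]
tcp_rot: [3.141, 0.0, 1.043]
contact_force: [-0.8, 0.4, 4.5]
grip_width: 15.8
finger_force: 30.0
```

arm_command:
  gripper: [8, 8, 8, 8, 8]
  dp:
    - [0, 0, -0.3]
    - [0, 0, -0.6]
    - [0, 0, -0.8]
    - [0, 0, -0.8]
    - [0, 0, -0.8]
  twist: [0, 0, 0, 0, 0]

```text
time: 5.15
tool_pos: [487.2, -215.6, 157.0]
tcp_rot: [3.141, 0.0, 1.043]
contact_force: [0.0, -0.5, -0.1]
grip_width: 15.7
finger_force: 30.0
```

arm_command:
  gripper: [8, 8, 8, 8, 8]
  dp:
    - [0, 0, -0.5]
    - [0, 0, -0.4]
    - [0, 0, 0]
    - [0, 0, 0]
    - [0, 0, 0]
  twist: [0, 0, 0, 0, 0]

```text
time: 5.78
tool_pos: [486.9, -215.5, 177.3]
tcp_rot: [-3.14, 0.0, 1.043]
contact_force: [-0.2, -0.6, 0.6]
grip_width: 15.8
finger_force: 30.0
```

```bash
python3 - <<'E'
from h import *
import pickle
o=get_obs();pickle.dump(o,open('w2.pkl','wb'));print(o['tool_pos'],o['tcp_rot'],o['contact_force'])
b=snap('wrist','w2.png')
R=Rn.from_euler('xyz',o['tcp_rot']).as_matrix()
for z in (8,37,66): print(z,proj('wrist',np.array(o['tool_pos'])+R@[0,0,z],o))
cv2.imwrite('pics/c2.png',cv2.resize(b[120:300,200:440,::-1],(800,600),interpolation=cv2.INTER_CUBIC))
E
```

```text
[ 486.85258241 -215.45155444  177.2833456 ] [-3.14025895e+00  6.22816443e-05  1.04275630e+00] [-0.23427059 -0.63622227  0.63446888]
8 [[276.0832263  260.83773529]]
37 [[276.32433589 241.67866865]]
66 [[276.50900906 227.00616682]]
```

View pics/c2.png

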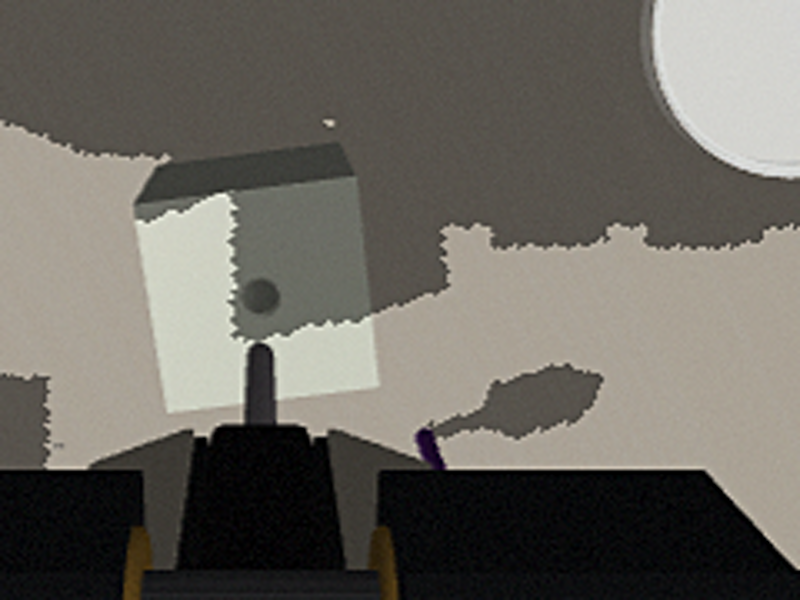

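arm_command:
  gripper: [8, 8, 8, 8, 8]
  dp:
    - [0.5, -0.1, 0]
    - [0.95, -0.25, 0]
    - [0.95, -0.25, 0]
    - [0.95, -0.25, 0]
    - [0.95, -0.25, 0]
  twist: [0, 0, 0, 0, 0]

```text
time: 6.45
tool_pos: [517.8, -107.3, 177.9]
tcp_rot: [-3.141, -0.0, 1.043]
contact_force: [-0.6, -0.3, -1.3]
grip_width: 15.9
finger_force: 30.0
```

arm_command:
  gripper: [8, 8, 8, 8, 8]
  dp:
    - [0.95, -0.25, 0]
    - [0.95, -0.25, 0]
    - [0.95, -0.25, 0]
    - [0.95, -0.25, 0]
    - [0.8, -0.25, 0]
  twist: [0, 0, 0, 0, 0]

```text
time: 7.08
tool_pos: [548.6, 8.0, 177.8]
tcp_rot: [-3.141, -0.0, 1.044]
contact_force: [0.4, -0.4, -0.2]
grip_width: 15.8
finger_force: 30.0
```

arm_command:
  gripper: [8, 8, 8, 8, 8]
  dp:
    - [0.5, -0.2, 0]
    - [0, 0, 0]
    - [0, 0, 0]
    - [0, 0, 0]
    - [0, 0, 0]
  twist: [0, -1, -1, 0, 0]

```text
time: 7.7
tool_pos: [550.4, 19.6, 177.9]
tcp_rot: [3.142, 0.0, 1.216]
contact_force: [-0.1, 0.6, -0.8]
grip_width: 16.0
finger_force: 30.0
```

```bash
python3 - <<'E'
from h import *
import pickle
o=pickle.load(open('w2.pkl','rb'))
print('hole',ray('wrist',(278.3,208.8),64,o),'tip',ray('wrist',(278,224.7),110,o))
o=get_obs();pickle.dump(o,open('w3.pkl','wb'));print(o['tool_pos'],o['tcp_rot'],o['contact_force'])
b=snap('wrist','w3.png')
cv2.imwrite('pics/c3.png',cv2.resize(b[120:300,160:400,::-1],(800,600),interpolation=cv2.INTER_CUBIC))
E
```

```text
hole [ 488.03081505 -215.83395482   64.        ] tip [ 488.30828477 -214.95478722  110.        ]
[550.4402413   19.56396634 177.94637329] [3.14158696e+00 7.94735021e-05 1.21553281e+00] [-0.08545249  0.56646651 -0.77007323]
```

View pics/c3.png

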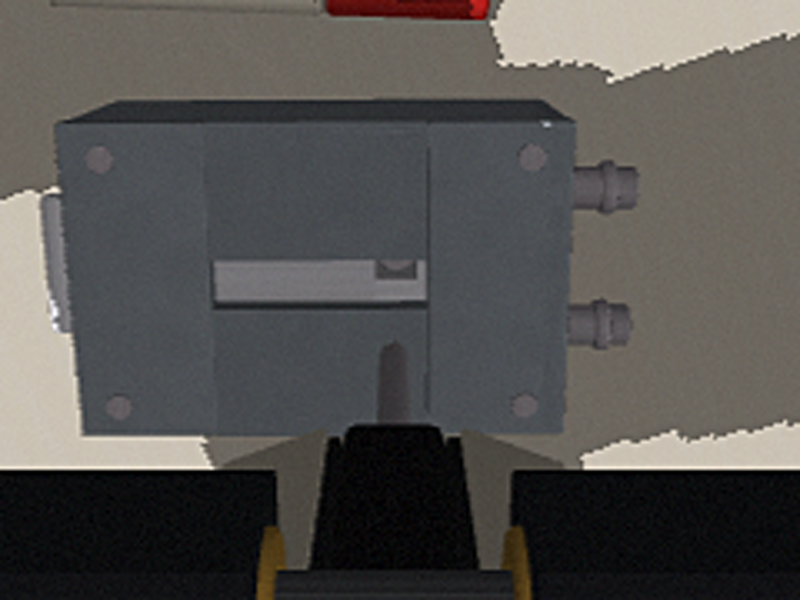

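The slot spans (213,260) to (427,305) in this crop. The well with the button is at (396,270) and the pin tip at (394,346).

```bash
python3 - <<'E'
from h import *
import pickle
o=pickle.load(open('w3.pkl','rb'))
f=lambda q,z:ray('wrist',(np.array(q)+.5)/3.3333-.5+np.array((160,120)),z,o)[:2]
S=[f(q,60) for q in[(213,260),(427,260),(427,304),(213,304)]]
H=[f(q,60) for q in[(57,123),(575,122),(563,434),(83,434)]]
K=[f(q,60) for q in[(100,160),(531,158),(525,405),(118,407)]]
a=lambda u,v:np.degrees(np.arctan2(*(v-u)[::-1]))
for X in(S,H,K):print(np.mean(X,0),a(X[0],X[1]),a(X[3],X[2]))
tip=f((394,346),110);print('tip',tip,f((396,270),35))
yaw=np.radians(-20.2);c=np.mean([np.mean(X,0) for X in(S,H)],0)
st=c+20*np.array([np.cos(yaw),np.sin(yaw)])
for t in(tip,o['tool_pos'][:2]+np.array([0.6,0])):
  d=st-t;y=o['tcp_rot'][2];print(st,d,'tool',d[0]*np.cos(y)+d[1]*np.sin(y),d[0]*np.sin(y)-d[1]*np.cos(y))
E
```

```text
[534.3807515   28.73315189] -20.337000220500208 -20.334100253690302
[534.0258455   28.15035031] -20.23629114023709 -20.3253073225545
[533.58231825  27.77235227] -20.077560835570115 -20.02635044088942
tip [552.02567702  20.9919263 ] [551.87008942  19.00294874]
[552.97315896  21.53578712] [0.94748194 0.54386082] tool 0.8394690461510099 0.6991411411683506
[552.97315896  21.53578712] [1.93291765 1.97182078] tool 2.5210312825877303 1.1263432523088497
```

arm_command:
  gripper: [8, 8, 8, 8, 8]
  dp:
    - [0.05, 0.03, 0]
    - [0, 0, 0.8]
    - [0, 0, 0.8]
    - [0, 0, 0.6]
    - [0, 0, 0.2]
  twist: [0, 0, 0, 0, 0]

```text
time: 8.38
tool_pos: [551.3, 20.5, 117.1]
tcp_rot: [-3.14, 0.0, 1.217]
contact_force: [-0.7, 0.6, -0.9]
grip_width: 16.0
finger_force: 30.0
```

arm_command:
  gripper: [8, 8, 8, 8, 8]
  dp:
    - [0, 0, 0.12]
    - [0, 0, 0]
    - [0, 0, 0]
    - [0, 0, 0]
    - [0, 0, 0]
  twist: [0, 0, 0, 0, 0]

```text
time: 9.0
tool_pos: [551.7, 20.4, 115.2]
tcp_rot: [3.141, -0.0, 1.217]
contact_force: [-0.7, 0.3, -0.6]
grip_width: 16.1
finger_force: 30.0
```

arm_command:
  gripper: [8, 8, 8, 8, 8]
  dp:
    - [0, 0, 0.05]
    - [0, 0, 0.05]
    - [0, 0, 0]
    - [0, 0, 0]
    - [0, 0, 0]
  twist: [0, 0, 0, 0, 0]

```text
time: 9.62
tool_pos: [551.7, 20.4, 112.5]
tcp_rot: [3.141, 0.0, 1.217]
contact_force: [-0.1, 0.3, -1.1]
grip_width: 15.7
finger_force: 30.0
```

arm_command:
  gripper: [8, 8, 8, 8, 8]
  dp:
    - [0, 0, 0.04]
    - [0, 0, 0.04]
    - [0, 0, 0.04]
    - [0, 0, 0]
    - [0, 0, 0]
  twist: [0, 0, 0, 0, 0]

```text
time: 10.25
tool_pos: [551.6, 20.4, 109.5]
tcp_rot: [3.142, 0.0, 1.217]
contact_force: [-0.8, -0.4, -0.9]
grip_width: 15.5
finger_force: 30.0
```

arm_command:
  gripper: [8, 8, 8, 8, 8]
  dp:
    - [0, 0, 0.04]
    - [0, 0, 0.04]
    - [0, 0, 0.04]
    - [0, 0, 0]
    - [0, 0, 0]
  twist: [0, 0, 0, 0, 0]

```text
time: 10.88
tool_pos: [551.6, 20.4, 106.4]
tcp_rot: [3.142, 0.0, 1.217]
contact_force: [0.8, -0.2, -0.0]
grip_width: 15.7
finger_force: 30.0
```

arm_command:
  gripper: [8, 8, 8, 8, 8]
  dp:
    - [0, 0, 0.04]
    - [0, 0, 0.04]
    - [0, 0, 0.04]
    - [0, 0, 0]
    - [0, 0, 0]
  twist: [0, 0, 0, 0, 0]

```text
time: 11.5
tool_pos: [551.6, 20.4, 103.5]
tcp_rot: [3.142, 0.0, 1.217]
contact_force: [0.0, -0.3, -0.2]
grip_width: 15.7
finger_force: 30.0
```

arm_command:
  gripper: [8, 8, 8, 8, 8]
  dp:
    - [0, 0, 0.04]
    - [0, 0, 0.04]
    - [0, 0, 0.04]
    - [0, 0, 0]
    - [0, 0, 0]
  twist: [0, 0, 0, 0, 0]

```text
time: 12.12
tool_pos: [551.7, 20.4, 100.5]
tcp_rot: [3.141, 0.0, 1.217]
contact_force: [0.3, 0.7, -0.9]
grip_width: 15.7
finger_force: 30.0
```

arm_command:
  gripper: [8, 8, 8, 8, 8]
  dp:
    - [0, 0, 0.04]
    - [0, 0, 0.04]
    - [0, 0, 0.04]
    - [0, 0, 0]
    - [0, 0, 0]
  twist: [0, 0, 0, 0, 0]

```text
time: 12.75
tool_pos: [551.7, 20.4, 97.5]
tcp_rot: [3.141, 0.0, 1.217]
contact_force: [-0.2, -0.1, -0.3]
grip_width: 15.7
finger_force: 30.0
```

arm_command:
  gripper: [8, 8, 8, 8, 8]
  dp:
    - [0, 0, 0.04]
    - [0, 0, 0.04]
    - [0, 0, 0.04]
    - [0, 0, 0]
    - [0, 0, 0]
  twist: [0, 0, 0, 0, 0]

```text
time: 13.38
tool_pos: [551.7, 20.4, 94.5]
tcp_rot: [3.141, 0.0, 1.217]
contact_force: [0.0, 0.3, -0.3]
grip_width: 15.9
finger_force: 30.0
```

arm_command:
  gripper: [8, 8, 8, 8, 8]
  dp:
    - [0, 0, 0.04]
    - [0, 0, 0.04]
    - [0, 0, 0.04]
    - [0, 0, 0]
    - [0, 0, 0]
  twist: [0, 0, 0, 0, 0]

```text
time: 14.0
tool_pos: [551.7, 20.4, 91.6]
tcp_rot: [3.141, 0.0, 1.217]
contact_force: [-1.3, -0.9, 2.2]
grip_width: 15.5
finger_force: 30.0
```

arm_command:
  gripper: [8, 8, 8, 8, 8]
  dp:
    - [0, 0, 0.04]
    - [0, 0, 0.04]
    - [0, 0, 0]
    - [0, 0, 0]
    - [0, 0, 0]
  twist: [0, 0, 0, 0, 0]

```text
time: 14.62
tool_pos: [551.7, 20.4, 89.6]
tcp_rot: [3.141, -0.0, 1.217]
contact_force: [-1.6, 0.0, 3.5]
grip_width: 15.7
finger_force: 30.0
```

```bash
python3 - <<'E'
from h import *
o=get_obs();print(o['tool_pos'],o['contact_force'],o['moment'])
E
```

```text
[551.70984485  20.42387116  89.55153618] [-1.56158585  0.02406279  3.49181106] [-0.02919796  0.16546726 -0.01115299]
```

arm_command:
  gripper: [8, 8, 8, 8, 8]
  dp:
    - [0, 0, 0.04]
    - [0, 0, 0.04]
    - [0, 0, 0.04]
    - [0, 0, 0]
    - [0, 0, 0]
  twist: [0, 0, 0, 0, 0]

```text
time: 15.25
tool_pos: [551.8, 20.4, 86.7]
tcp_rot: [3.141, -0.0, 1.217]
contact_force: [-1.8, 0.0, 7.3]
grip_width: 15.9
finger_force: 30.0
```

arm_command:
  gripper: [8, 8, 8, 8, 8]
  dp:
    - [0, 0, 0.04]
    - [0, 0, 0]
    - [0, 0, 0]
    - [0, -0.03, 0]
    - [0, -0.03, 0]
  twist: [0, 0, 0, 0, 0]

```text
time: 15.88
tool_pos: [551.4, 20.6, 86.2]
tcp_rot: [3.138, -0.0, 1.217]
contact_force: [-0.2, -1.2, 6.3]
grip_width: 15.5
finger_force: 30.0
```

arm_command:
  gripper: [8, 8, 8, 8, 8]
  dp:
    - [0, -0.03, 0]
    - [0, -0.03, 0]
    - [0, -0.03, 0]
    - [0, 0, 0]
    - [0, 0, 0]
  twist: [0, 0, 0, 0, 0]

```text
time: 16.5
tool_pos: [550.3, 21.0, 86.6]
tcp_rot: [3.136, -0.001, 1.217]
contact_force: [2.3, -2.3, 6.6]
grip_width: 15.9
finger_force: 30.0
```

arm_command:
  gripper: [8, 8, 8, 8, 8]
  dp:
    - [0, 0, 0.03]
    - [0, 0, 0.03]
    - [0, 0, 0]
    - [0, 0, 0]
    - [0, 0, 0]
  twist: [0, 0, 0, 0, 0]

```text
time: 17.12
tool_pos: [550.4, 21.0, 85.2]
tcp_rot: [3.136, -0.001, 1.217]
contact_force: [1.6, -1.3, 7.2]
grip_width: 15.8
finger_force: 30.0
```

```bash
python3 - <<'E'
from h import *
for i in range(4):
  o=get_obs();print(o['tool_pos'],o['contact_force'],o['moment'],o['tcp_rot']);capture('top')
E
```

```text
[550.36499992  20.98014021  85.24388505] [ 1.63505349 -1.32939121  7.16429754] [-0.51032195 -0.53607134  0.00523537] [ 3.13585203e+00 -6.24435821e-04  1.21731230e+00]
[550.36504155  20.99984738  85.27455963] [ 1.86582445 -2.75118601  8.32243419] [-0.4515717  -0.5692357   0.05608735] [ 3.13580271e+00 -6.21266069e-04  1.21736839e+00]
[550.3691755   20.97750798  85.26447295] [ 2.38228952 -1.70406079  8.14414235] [-0.49304002 -0.54755182  0.07004514] [ 3.13579837e+00 -6.44865231e-04  1.21731345e+00]
[550.35385785  20.9836031   85.24852093] [ 1.48935413 -2.63547501  9.49639115] [-0.44677814 -0.52316998  0.03529359] [ 3.13585942e+00 -6.34774030e-04  1.21733063e+00]
```

arm_command:
  gripper: [8, 8, 8, 8, 8]
  dp:
    - [0, -0.04, 0]
    - [0, -0.04, 0]
    - [0, 0, 0]
    - [0, 0, 0]
    - [0, 0, 0]
  twist: [0, 0, 0, 0, 0]

```text
time: 17.95
tool_pos: [548.6, 21.6, 85.3]
tcp_rot: [3.135, -0.001, 1.217]
contact_force: [2.4, -1.7, 8.5]
grip_width: 15.7
finger_force: 30.0
```

```bash
cat > m.py <<'E'
from h import *
F=[]
for i in range(3):
  o=get_obs();F.append(np.r_[o['contact_force'],o['moment']]);capture('top')
F=np.mean(F,0);y=np.radians(-20.25);h=np.array([[np.cos(y),np.sin(y)],[-np.sin(y),np.cos(y)]])
p=np.array(o['tool_pos']);print('t',o['time'],'p',p.round(1),'hous xy rel',(h@(p[:2]-[534.2,28.4])).round(1),'F hx,hy,z',(h@F[:2]).round(1),F[2].round(1),'M',(h@F[3:5]).round(2),o['tcp_rot'].round(4))
E
python3 m.py
```

```text
t 18.05 p [548.6  21.6  85.3] hous xy rel [15.9 -1.4] F hx,hy,z [ 2.6 -0.8] 7.9 M [-0.29 -0.76] [ 3.1355e+00 -7.0000e-04  1.2173e+00]
```

arm_command:
  gripper: [8, 8, 8, 8, 8]
  dp:
    - [0, -0.06, 0]
    - [0, -0.08, 0]
    - [0, -0.08, 0]
    - [0, -0.08, 0]
    - [0, -0.08, 0]
  twist: [0, 0, 0, 0, 0]

```text
time: 18.73
tool_pos: [539.9, 24.8, 85.3]
tcp_rot: [3.135, -0.001, 1.217]
contact_force: [2.4, -3.3, 7.9]
grip_width: 16.0
finger_force: 30.0
```

```bash
python3 m.py
```

```text
t 18.825 p [539.6  24.9  85.3] hous xy rel [ 6.3 -1.4] F hx,hy,z [ 2.7 -1.9] 8.2 M [-0.31 -0.78] [ 3.1355e+00 -6.0000e-04  1.2174e+00]
```

arm_command:
  gripper: [8, 8, 8, 8, 8]
  dp:
    - [0, -0.08, 0]
    - [0, -0.08, 0]
    - [0, -0.08, 0]
    - [0, -0.08, 0]
    - [0, -0.08, 0]
  twist: [0, 0, 0, 0, 0]

```text
time: 19.5
tool_pos: [530.5, 28.3, 85.3]
tcp_rot: [3.135, -0.001, 1.217]
contact_force: [2.2, -2.1, 7.9]
grip_width: 15.7
finger_force: 30.0
```

arm_command:
  gripper: [8, 8, 8, 8, 8]
  dp:
    - [0, -0.08, 0]
    - [0, -0.08, 0]
    - [0, -0.08, 0]
    - [0, -0.08, 0]
    - [0, -0.06, 0]
  twist: [0, 0, 0, 0, 0]

```text
time: 20.12
tool_pos: [521.5, 31.6, 85.3]
tcp_rot: [3.135, -0.001, 1.217]
contact_force: [1.8, -2.0, 8.5]
grip_width: 15.9
finger_force: 30.0
```

```bash
python3 m.py
```

```text
t 20.225 p [521.3  31.7  85.2] hous xy rel [-13.2  -1.4] F hx,hy,z [ 2.9 -1.8] 8.6 M [-0.4 -0.8] [ 3.1357e+00 -6.0000e-04  1.2175e+00]
```

arm_command:
  gripper: [8, 8, 8, 8, 8]
  dp:
    - [0, -0.06, 0]
    - [0, -0.06, 0]
    - [0, -0.06, 0]
    - [0, -0.06, 0]
    - [0, 0, 0]
  twist: [0, 0, 0, 0, 0]

```text
time: 20.9
tool_pos: [515.7, 33.7, 85.2]
tcp_rot: [3.136, -0.001, 1.217]
contact_force: [1.7, -2.3, 8.7]
grip_width: 16.0
finger_force: 30.0
```

arm_command:
  gripper: [8, 8, 8, 8, 8]
  dp:
    - [0, -0.04, 0]
    - [0, -0.04, 0]
    - [0, 0, 0]
    - [0, 0, 0]
    - [0, 0, 0]
  twist: [0, 0, 0, 0, 0]

```text
time: 21.52
tool_pos: [513.9, 34.4, 85.2]
tcp_rot: [3.136, -0.001, 1.217]
contact_force: [1.9, -2.9, 7.8]
grip_width: 15.9
finger_force: 30.0
```

```bash
python3 m.py
```

```text
t 21.625 p [513.9  34.4  85.2] hous xy rel [-21.2  -1.4] F hx,hy,z [ 2.9 -2. ] 8.0 M [-0.41 -0.78] [ 3.1357e+00 -6.0000e-04  1.2174e+00]
```

arm_command:
  gripper: [8, 8, 8, 8, 8]
  dp:
    - [0, -0.04, 0]
    - [0, -0.04, 0]
    - [0, 0, 0]
    - [0, 0, 0]
    - [0, 0, 0]
  twist: [0, 0, 0, 0, 0]

```text
time: 22.3
tool_pos: [512.7, 35.0, 85.4]
tcp_rot: [3.134, -0.001, 1.217]
contact_force: [3.4, -3.3, 8.3]
grip_width: 15.6
finger_force: 30.0
```

```bash
python3 m.py
```

```text
t 22.4 p [512.7  35.   85.4] hous xy rel [-22.5  -1.2] F hx,hy,z [ 4.1 -1.5] 8.3 M [-0.32 -1.07] [ 3.1341e+00 -1.0000e-03  1.2174e+00]
```

arm_command:
  gripper: [8, 8, 8, 8, 8]
  dp:
    - [0, -0.05, 0]
    - [0, 0, 0]
    - [0, 0, 0]
    - [0, 0, 0]
    - [0, 0, 0]
  twist: [0, 0, 0, 0, 0]

```text
time: 23.08
tool_pos: [511.7, 35.6, 85.4]
tcp_rot: [3.134, -0.001, 1.217]
contact_force: [4.0, -1.8, 8.1]
grip_width: 15.7
finger_force: 30.0
```

```bash
python3 m.py
```

```text
t 23.175 p [511.6  35.6  85.4] hous xy rel [-23.6  -1.1] F hx,hy,z [ 4.3 -0.8] 8.0 M [-0.2  -1.13] [ 3.1339e+00 -1.3000e-03  1.2173e+00]
```

```bash
python3 - <<'E'
from h import *
import pickle
o=get_obs();pickle.dump(o,open('w4.pkl','wb'))
b=snap('wrist','w4.png')
cv2.imwrite('pics/c4.png',cv2.resize(b[120:300,160:400,::-1],(800,600),interpolation=cv2.INTER_CUBIC))
E
```

```text
(no output)
```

View pics/c4.png

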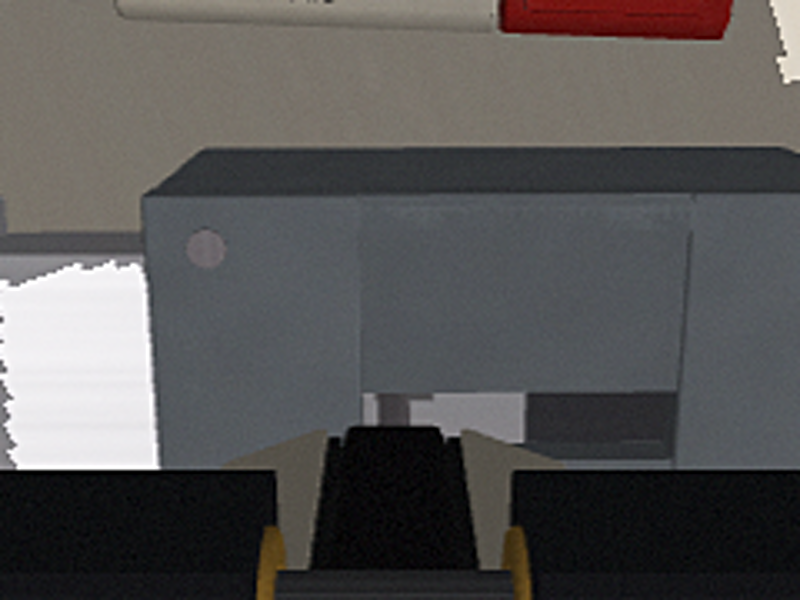

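```bash
python3 - <<'E'
from h import *
import pickle
y=np.radians(-20.25);h=np.array([[np.cos(y),np.sin(y)],[-np.sin(y),np.cos(y)]])
for n,L in(('w3',[((375,262),30.5),((417,262),30.5),((213,262),60),((427,262),60)]),('w4',[((379,397),30.5),((434,397),30.5),((525,395),30.5),((362,392),60),((677,392),60)])):
  o=pickle.load(open(n+'.pkl','rb'))
  for q,z in L:
    p=ray('wrist',(np.array(q)+.5)/3.3333-.5+np.array((160,120)),z,o)[:2];print(n,q,(h@(p-[534.2,28.4])).round(1))
E
```

```text
w3 (375, 262) [13.8 -1.5]
w3 (417, 262) [25.9 -1.5]
w3 (213, 262) [-27.5   5.8]
w3 (427, 262) [27.8  5.7]
w4 (379, 397) [-25.3  -5.9]
w4 (434, 397) [-13.9  -6. ]
w4 (525, 395) [ 5.  -5.6]
w4 (362, 392) [-28.1   6.1]
w4 (677, 392) [28.2  6. ]
```

arm_command:
  gripper: [8, 8, 8, 8, 8]
  dp:
    - [0, -0.04, 0]
    - [0, -0.04, 0]
    - [0, 0, 0]
    - [0, 0, 0]
    - [0, 0, 0]
  twist: [0, 0, 0, 0, 0]

```text
time: 23.9
tool_pos: [510.5, 36.1, 85.6]
tcp_rot: [3.132, -0.002, 1.217]
contact_force: [5.2, -2.9, 7.5]
grip_width: 16.0
finger_force: 30.0
```

```bash
python3 m.py;python3 - <<'E'
from h import *
b=snap('wrist','w5.png')
a=cv2.imread('pics/w4.png');b=b[:,:,::-1]
cv2.imwrite('pics/c5.png',np.vstack([cv2.resize(x[225:265,255:355],(750,300),interpolation=cv2.INTER_CUBIC) for x in(a,b)]))
E
```

```text
t 24.0 p [510.5  36.1  85.6] hous xy rel [-24.9  -1. ] F hx,hy,z [ 5.2 -0.6] 7.3 M [-0.17 -1.53] [ 3.1323e+00 -1.7000e-03  1.2173e+00]
```

View pics/c5.png

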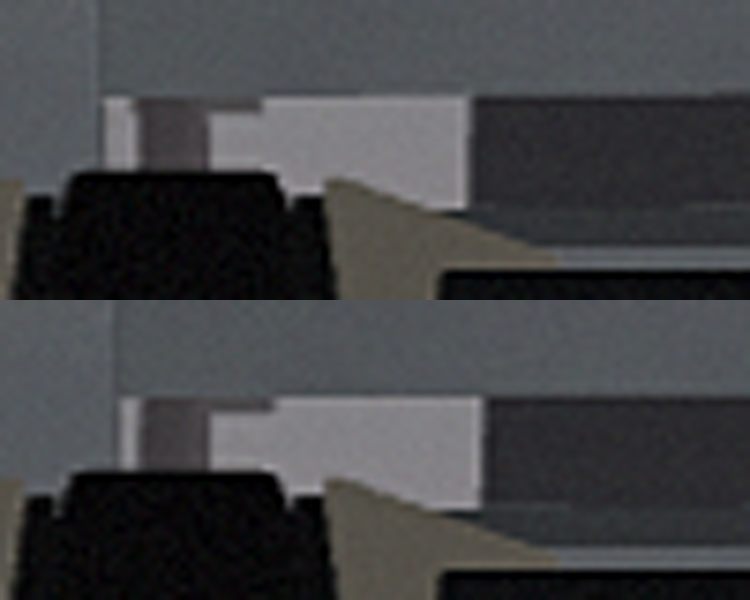

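arm_command:
  gripper: [8, 8, 8, 8, 8]
  dp:
    - [0, 0.06, 0]
    - [0, 0.06, 0]
    - [0, 0, 0]
    - [0, 0, 0]
    - [0, 0, 0]
  twist: [0, 0, 0, 0, 0]

```text
time: 24.72
tool_pos: [511.1, 35.8, 85.0]
tcp_rot: [3.137, -0.001, 1.217]
contact_force: [0.4, 0.0, 9.0]
grip_width: 15.8
finger_force: 30.0
```

```bash
python3 m.py
```

```text
t 24.825 p [511.1  35.8  85. ] hous xy rel [-24.2  -1. ] F hx,hy,z [ 0.5 -0.1] 8.3 M [ 0.05 -0.31] [ 3.1374e+00 -1.1000e-03  1.2172e+00]
```

arm_command:
  gripper: [8, 8, 8, 8, 8]
  dp:
    - [0, 0, -0.2]
    - [0, 0, -0.4]
    - [0, 0, -0.6]
    - [0, 0, -0.6]
    - [0, 0, -0.6]
  twist: [0, 0, 0, 0, 0]

```text
time: 25.5
tool_pos: [508.9, 36.1, 145.0]
tcp_rot: [-3.141, 0.0, 1.217]
contact_force: [-0.9, 1.1, -0.2]
grip_width: 16.0
finger_force: 30.0
```

arm_command:
  gripper: [8, 8, 8, 8, 8]
  dp:
    - [0, 0, -0.7]
    - [0, 0, -0.6]
    - [0, 0, 0]
    - [0, 0, 0]
    - [0, 0, 0]
  twist: [0, 0, 0, 0, 0]

```text
time: 26.12
tool_pos: [509.0, 36.0, 175.8]
tcp_rot: [-3.14, 0.0, 1.217]
contact_force: [-0.2, -0.9, -0.2]
grip_width: 16.1
finger_force: 30.0
```

```bash
python3 m.py
```

```text
t 26.225 p [509.1  36.  175.9] hous xy rel [-26.2  -1.5] F hx,hy,z [ 0.  -0.2] -0.4 M [-0.03 -0.08] [-3.1405e+00  4.0000e-04  1.2173e+00]
```

arm_command:
  gripper: [8, 8, 8, 8, 8]
  dp:
    - [-0.5, 0.1, 0]
    - [-0.95, 0.26, 0]
    - [-0.95, 0.26, 0]
    - [-0.95, 0.26, 0]
    - [-0.95, 0.26, 0]
  twist: [0, 0, 0, 0, 0]

```text
time: 26.9
tool_pos: [498.6, -76.2, 176.4]
tcp_rot: [-3.142, 0.0, 1.217]
contact_force: [-0.6, -0.2, -1.1]
grip_width: 15.6
finger_force: 30.0
```

arm_command:
  gripper: [8, 8, 8, 8, 8]
  dp:
    - [-0.95, 0.26, 0]
    - [-0.95, 0.26, 0]
    - [-0.95, 0.26, 0]
    - [-0.95, 0.26, 0]
    - [-0.95, 0.26, 0]
  twist: [0, 0, 0, 0, 0]

```text
time: 27.52
tool_pos: [487.7, -198.9, 176.4]
tcp_rot: [-3.141, 0.0, 1.217]
contact_force: [-0.0, -0.4, -1.1]
grip_width: 15.5
finger_force: 30.0
```

arm_command:
  gripper: [8, 8, 8, 8, 8]
  dp:
    - [-0.7, 0.2, 0]
    - [0, 0, 0]
    - [0, 0, 0]
    - [0, 0, 0]
    - [0, 0, 0]
  twist: [0, 1, 1, 0, 0]

```text
time: 28.15
tool_pos: [486.9, -215.6, 176.4]
tcp_rot: [-3.142, 0.0, 1.044]
contact_force: [-0.1, -0.8, -1.4]
grip_width: 15.9
finger_force: 30.0
```

```bash
python3 - <<'E'
from h import *
import pickle
o=get_obs();pickle.dump(o,open('w6.pkl','wb'));print(o['tool_pos'],o['tcp_rot'],o['contact_force'])
b=snap('wrist','w6.png')
cv2.imwrite('pics/c6.png',cv2.resize(b[150:270,200:360,::-1],(800,600),interpolation=cv2.INTER_CUBIC))
E
```

```text
[ 486.86394806 -215.62778848  176.44566014] [-3.14156302e+00  7.97091353e-05  1.04446097e+00] [-0.10270115 -0.84088755 -1.38412551]
```

View pics/c6.png

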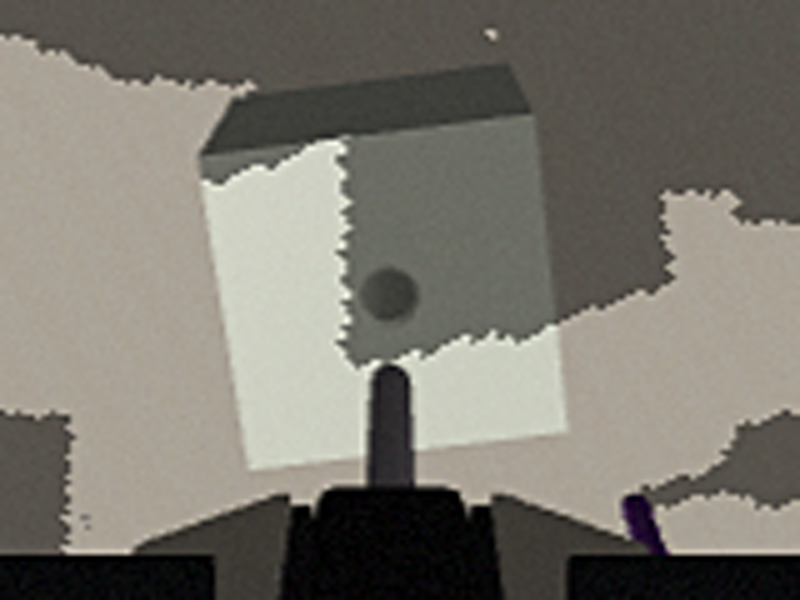

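arm_command:
  gripper: [8, 8, 8, 8, 8]
  dp:
    - [0, 0, 0.6]
    - [0, 0, 0.6]
    - [0, 0, 0.4]
    - [0, 0, 0.1]
    - [0, 0, 0]
  twist: [0, 0, 0, 0, 0]

```text
time: 28.82
tool_pos: [487.0, -215.6, 133.9]
tcp_rot: [-3.141, 0.0, 1.043]
contact_force: [0.2, -0.0, -0.5]
grip_width: 16.1
finger_force: 30.0
```

arm_command:
  gripper: [8, 8, 8, 8, 8]
  dp:
    - [0, 0, 0.06]
    - [0, 0, 0.06]
    - [0, 0, 0.06]
    - [0, 0, 0]
    - [0, 0, 0]
  twist: [0, 0, 0, 0, 0]

```text
time: 29.45
tool_pos: [487.0, -215.6, 129.5]
tcp_rot: [3.141, 0.0, 1.043]
contact_force: [0.1, -0.3, -1.1]
grip_width: 15.6
finger_force: 30.0
```

arm_command:
  gripper: [8, 8, 8, 8, 8]
  dp:
    - [0, 0, 0.08]
    - [0, 0, 0.08]
    - [0, 0, 0.08]
    - [0, 0, 0]
    - [0, 0, 0]
  twist: [0, 0, 0, 0, 0]

```text
time: 30.08
tool_pos: [487.0, -215.5, 123.5]
tcp_rot: [3.142, 0.0, 1.043]
contact_force: [0.3, -0.7, -0.4]
grip_width: 15.8
finger_force: 30.0
```

```bash
python3 m.py
```

```text
t 30.175 p [ 487.  -215.5  123.5] hous xy rel [  40.2 -245.2] F hx,hy,z [ 0.3 -0.2] -0.4 M [ 0.02 -0.04] [3.1414e+00 1.0000e-04 1.0427e+00]
```

In the hole. Down another 40 mm, then the rest gently.

arm_command:
  gripper: [8, 8, 8, 8, 8]
  dp:
    - [0, 0, 0.3]
    - [0, 0, 0.35]
    - [0, 0, 0.35]
    - [0, 0, 0.35]
    - [0, 0, 0.3]
  twist: [0, 0, 0, 0, 0]

```text
time: 30.85
tool_pos: [486.9, -215.5, 81.5]
tcp_rot: [-3.141, 0.0, 1.043]
contact_force: [-0.3, -0.2, -0.3]
grip_width: 16.0
finger_force: 30.0
```

arm_command:
  gripper: [8, 8, 8, 8, 8]
  dp:
    - [0, 0, 0.1]
    - [0, 0, 0.06]
    - [0, 0, 0.04]
    - [0, 0, 0]
    - [0, 0, 0]
  twist: [0, 0, 0, 0, 0]

```text
time: 31.48
tool_pos: [487.1, -215.6, 77.4]
tcp_rot: [3.141, 0.0, 1.043]
contact_force: [0.5, 0.1, -0.7]
grip_width: 15.9
finger_force: 30.0
```

```bash
python3 m.py
```

```text
t 31.575 p [ 487.  -215.6   77.4] hous xy rel [  40.2 -245.2] F hx,hy,z [-0.1  0.4] -0.4 M [-0.02 -0.06] [3.1413e+00 1.0000e-04 1.0428e+00]
```

Lower by 4 mm more until it seats.

arm_command:
  gripper: [8, 8, 8, 8, 8]
  dp:
    - [0, 0, 0.04]
    - [0, 0, 0.04]
    - [0, 0, 0.04]
    - [0, 0, 0.02]
    - [0, 0, 0]
  twist: [0, 0, 0, 0, 0]

```text
time: 32.25
tool_pos: [486.9, -215.5, 73.6]
tcp_rot: [-3.142, 0.0, 1.043]
contact_force: [-0.1, 0.7, -0.6]
grip_width: 15.9
finger_force: 30.0
```

```bash
python3 m.py
```

```text
t 32.35 p [ 487.  -215.6   73.7] hous xy rel [  40.1 -245.2] F hx,hy,z [-0.4  0.3] -0.6 M [ 0.01 -0.09] [3.1415 0.     1.0427]
```

arm_command:
  gripper: [8, 8, 8, 8, 8]
  dp:
    - [0, 0, 0.03]
    - [0, 0, 0.03]
    - [0, 0, 0]
    - [0, 0, 0]
    - [0, 0, 0]
  twist: [0, 0, 0, 0, 0]

```text
time: 33.02
tool_pos: [487.1, -215.6, 73.5]
tcp_rot: [3.141, 0.0, 1.043]
contact_force: [-3.1, 1.5, 11.3]
grip_width: 15.7
finger_force: 30.0
```

```bash
python3 m.py
```

```text
t 33.125 p [ 487.1 -215.6   73.5] hous xy rel [  40.2 -245.2] F hx,hy,z [-3.7  0.7] 10.5 M [0.11 0.55] [3.1406e+00 2.0000e-04 1.0429e+00]
```

arm_command:
  gripper: [8, 8, 14, 18, 22]
  dp:
    - [0, 0, -0.05]
    - [0, 0, 0]
    - [0, 0, 0]
    - [0, 0, 0]
    - [0, 0, 0]
  twist: [0, 0, 0, 0, 0]

```text
time: 33.8
tool_pos: [486.9, -215.5, 73.3]
tcp_rot: [-3.141, 0.0, 1.043]
contact_force: [0.6, -1.1, 0.3]
grip_width: 21.2
finger_force: 0.0
```

arm_command:
  gripper: [30, 40, 50, 50, 50]
  dp:
    - [0, 0, 0]
    - [0, 0, 0]
    - [0, 0, 0]
    - [0, 0, -0.2]
    - [0, 0, -0.4]
  twist: [0, 0, 0, 0, 0]

```text
time: 34.42
tool_pos: [486.8, -215.4, 88.8]
tcp_rot: [-3.141, 0.0, 1.043]
contact_force: [-0.5, -0.8, -0.3]
grip_width: 49.6
finger_force: 0.0
```

arm_command:
  gripper: [50, 50, 50, 50, 50]
  dp:
    - [0, 0, -0.8]
    - [0, 0, -0.8]
    - [0, 0, -0.9]
    - [0, 0, -0.9]
    - [0, 0, -0.8]
  twist: [0, 0, 0, 0, 0]

```text
time: 35.05
tool_pos: [487.1, -215.6, 195.2]
tcp_rot: [3.14, 0.0, 1.043]
contact_force: [-0.3, -0.0, 0.9]
grip_width: 50.0
finger_force: 0.0
```

arm_command:
  gripper: [50, 50, 50, 50, 50]
  dp:
    - [-0.8, 0, 0]
    - [-0.8, 0, 0]
    - [0, 0, 0]
    - [0, 0, 0]
    - [0, 0, 0]
  twist: [0, 0, 0, 0, 0]

```text
time: 35.67
tool_pos: [467.1, -249.5, 193.6]
tcp_rot: [3.141, -0.0, 1.043]
contact_force: [0.0, -0.8, 0.0]
grip_width: 50.2
finger_force: 0.0
```

```bash
python3 m.py; python3 - <<'E'
from h import *
b=snap('wrist','w7.png')[:,:,::-1];t=snap('top','t7.png')[:,:,::-1]
o=np.zeros((600,800,3),np.uint8)
o[:300,:400]=cv2.resize(b,(400,300));o[:300,400:]=cv2.resize(b[100:250,200:400],(400,300))
o[300:,:400]=cv2.resize(t[150:270,150:310],(400,300),interpolation=cv2.INTER_CUBIC);o[300:,400:]=cv2.resize(t[150:300,280:480],(400,300),interpolation=cv2.INTER_CUBIC)
cv2.imwrite('pics/c7.png',o)
E
```

```text
t 35.775 p [ 467.1 -249.5  193.5] hous xy rel [  33.2 -284. ] F hx,hy,z [0.5 0.3] -0.0 M [-0.02 -0.02] [-3.1415 -0.      1.0435]
```

View pics/c7.png

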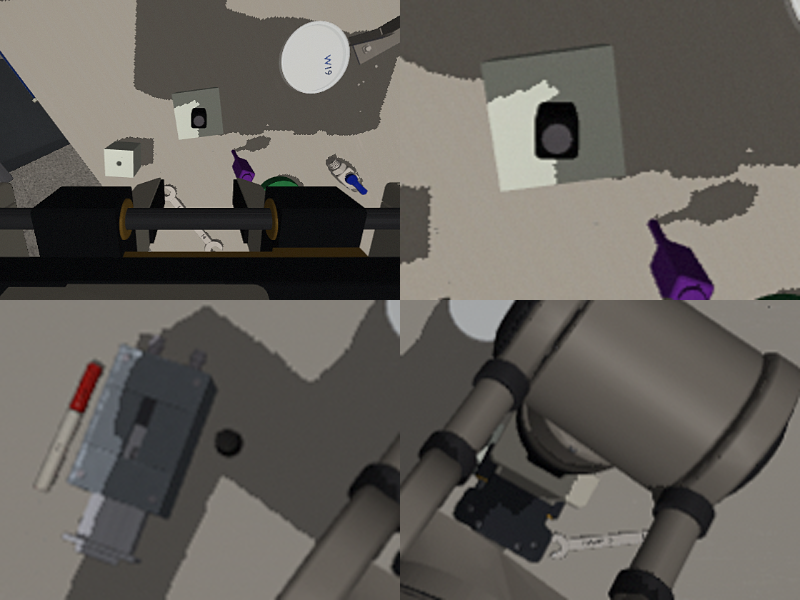

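The pictures show the pin upright and seated in the large stand, the slide fully out at the front, and the bystanders and purple pin where they were.

```bash
python3 -c "
from plant import *
print(close_job())"
```

```text
the job is handed in; nothing more can be done
None
```

I handed the job in at about 36 s: the slide is out against its stop (about 39.5 mm by camera, with the push force rising and the slide no longer moving), the pin is back upright and fully home in its stand, and the last pictures show nothing else moved; the judge gave no verdict back.

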